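# Butt walnut slats on the assembly board and bring the lamp over them

### The arm

A 6-joint arm with a two-finger parallel gripper is mounted at the origin on the work surface. World frame = base frame: x ahead of the robot, y to its left, z up, the work surface at z = 0. Lengths are in mm, angles in degrees, forces in N, time in s.
With the tool pointing down it reaches from about 300 to 850 mm from the base axis. Payload 4.2 kg.
Tool frame: the origin (TCP) lies midway between the tips of the shut fingers; the grasp point (between the pads) lies 19 mm behind it (env.hold_point_z is the z of the grasp point in the tool frame, in mm); z points along the fingers, y is the direction in which the jaws open and shut (so a half turn about z gives the same grasp; the last joint's range is limited). The gripper opens to 91 mm and grips with 3 to 60 N. Pads are 32 mm wide; open, the fingers measure 118 mm over their backs; the gripper's body (76 mm by 178 mm) begins 60 mm behind the grasp point.
Start: joints at [65.432, 18.312, 89.639, -0, 72.044, -1.146], TCP at [228.571, 527.635, 213.976] pointing down, gripper open.
Joint ranges: [-177.97, 177.97], [-48.28, 115.42], [12.27, 149.76], [-77.06, 257.06], [2.81, 150.46], [-146.56, 146.56]. Speed limits (degrees/s): [147.25, 147.25, 180, 180, 180, 180].

### API

Orientations are given as [roll, pitch, yaw] about the fixed x, y, z axes, in that order (R = Rz(yaw) Ry(pitch) Rx(roll)).
In Python, from workcell import env, grab_frame, camera_params, spotter gives the robot as it stands. The module is installed in compiled form; this text tells all that it offers.
- The arm moves only by the shell command python3 -m jog 'ROWS' [FORCE]. ROWS is text: rows parted by semicolons, each of 7 numbers parted by spaces: the turn, a rotation vector about the world's x, y, z in units of 5 degrees (1.0 is 5 degrees), then the shift along the world's x, y, z in units of 25 mm (1.0 is 25 mm), then the opening, from 0 (shut) to 1 (fully open). A call has 1 to 5 rows; each row is the pose to reach, as a shift and turn from the pose commanded when the call began; what a row does not reach only later rows make up. A row lasts 1/8 s, in which the tool goes at most 62.5 mm and 10.7 degrees, less where a joint would pass 70% of its speed; a pose out of reach is approached as far as the arm can. A call with a gripper value outside its range is refused whole. The fingers move at their own pace and stop on an object; FORCE is the grip in N (left out, the last holds). Time passes only in rows, so rows that repeat a pose let the fingers close. It gives the time, the measured TCP pose, the force and the opening at its end, in the units of the state.
- env.state(): the state, without advancing time (a new reading comes with each control period).
- grab_frame(name): name is "scene" or "top" or "wrist"; returns the picture (480x640x3 uint8, red, green, blue); there is no depth.
- camera_params(name): a dict with "K" (3x3 intrinsics, pixels), "rvec" (rotation vector, rad) and "tvec" (3), from world to camera coordinates, as OpenCV has them. Camera axes: x right, y down, z forward; pixel columns grow to the right and rows downward; lengths in mm; the calibration is good to about 2 mm. A picture is of the moment at which its call begins: read the wrist's pose just before it. camera_params takes no time and is no camera call; for the wrist camera it gives the pose at the moment of the call.
- env.job_done(): hands the job in, once; it reports no verdict.
Trained networks look in the newest picture that a camera, given by its name, has taken for a name from the list of things; names that differ only in an ending like _2 or _b are one class to them, and where a whole thing is asked for, a point or a joint stands for the part that bears it (a point fixed in the world has none). Each returns a list of dicts, best first, with "conf" (0 to 1); they miss things now and then, are a little off and sometimes report something else, mostly with a low value. They report only what shows in the picture. A call takes as long as a camera call. They do not tell look-alikes from the thing itself.
- spotter.look_for(query, camera): "box" ([left, top, width, height] in pixels, round what is visible of it).
- spotter.trace(query, camera): "region" (480x640 bool, what is visible of it) and "box" ([left, top, width, height] in pixels, round what is visible of it).
The state is a dict: "time_s": time; "qpos": joint angles; "qvel": joint speeds; "effort": joint torques, N m; "ee_pos": TCP position; "ee_rot": TCP orientation; "force": force on the tool from outside, world axes, zero at the start; "torque": the same for the moment, N m; "gripper_width": finger opening in mm.
Only numpy, scipy, OpenCV 4.12 (cv2) and the standard library are available. Lean on these libraries where they do the work, as an engineer would, in place of code of your own. Each camera call takes 0.05 s, during which the arm holds its last target. There are 200 camera calls.

### The job

Swing the bench lamp well clear of the white assembly board, and put the red offcut that lies on the board into the yellow scrap bin. Lay every walnut slat flat on the board side by side in one row, ends tight against the far fence, the first slat tight against the stop and each next one butted tight against its neighbour with no gap left. Then swing the lamp back so that its head stands over the middle of the row and leave it there; do not disturb the other things on the bench.

Things in the scene. Friction and masses are not known exactly. Their poses are not given: they have to be found in the camera images.
- board: white assembly board 200 (x) x 250 (y) x 15 mm, fixed; origin at the centre of its underside; x towards the fence, y away from the stop. Aluminium fence along the whole far (+x) edge, its face at x = +80 mm; aluminium stop on the right (-y) edge from x = -50 to +80, its face at y = -105 mm; both 20 mm wide and 30 mm high above the board's face. Near and left edges open
- corner (a point): the inside corner where the fence's face, the stop's face and the board's top face meet (15 mm above the bench); axes as the board's. A slat seated in the corner has its centre at x = -65, y = +22.5, z = +12 mm from here, and each next one stands 45 mm further along +y
- slat1: dark walnut slat, a plain bar 130 x 45 x 24 mm, about 0.1 kg, at first flat on the bench to the left of the board; 2 to 4 of the four are there. Origin at its centre (12 mm above what it lies on); x along the 130 mm, y across the 45 mm, z through the thickness; either end and either face may serve
- slat2: walnut slat like slat1, may be absent
- slat3: walnut slat like slat1, may be absent
- slat4: walnut slat like slat1, may be absent
- offcut: red-painted offcut 90 x 40 x 24 mm, 0.06 kg, at first lying flat on the board; origin at its centre, x along the 90 mm, y along the 40 mm
- scrap_bin: yellow open scrap bin 140 x 140 mm, 70 mm high, walls 4 mm, fixed on the bench to the right of the robot; origin at the centre of its underside
- lamp_knob (a point): middle of the black upright grip knob (30 mm diameter, 38 mm tall) on the centre of the lamp's round white head; about 0.302 m above the bench, 19 mm below the knob's top. Head 120 mm in diameter, from 0.241 to 0.275 m high. It moves only horizontally, turns with its arm, and stays where it is left; a sideways pull of 2 to 4 N swings it
- lamp_elbow (a point): elbow pivot of the lamp's two level arms, 0.25 m above the bench. Each arm is 300 mm between upright pivots: post to elbow at 0.235 m, elbow to head at 0.26 m height. The 0.25 m post stands far right on the bench, about x 0.80, y -0.46; the elbow stays on the right-hand (-y) side of the line from post to head. The head can stand 0.15 to 0.58 m from the post; both pivots are stiff (0.5 and 0.35 N m friction)
- glue: white glue bottle, 60 mm diameter, 160 mm tall, beyond the board; leave alone
- mallet: hammer lying beyond the slats; leave alone
- tape: orange tape measure 70 x 35 x 65 mm, left of the slats; leave alone
- sander: cork sanding block 100 x 60 x 42 mm, to the right of the board; leave alone
- mug: blue mug 90 mm tall, far right beyond the board; leave alone
- brush: brush lying far right under the lamp's arm; leave alone
Not all that is in view belongs to the job. Leave any purple or turquoise look-alike of the slat4 alone.

How it is judged (in metres and radians):
On the way, in this order (a step that is already met when the one before it is completed fails the run):
1. the lamp's head stands clear of the board ((y of lamp_knob in the frame of board below -0.175 m or y of lamp_knob in the frame of board above 0.175 m or x of lamp_knob in the frame of board below -0.155 m or x of lamp_knob in the frame of board above 0.155 m)), for 0.2 s.
2. every slat lies in one closed row against fence and stop (x of slat1 in the frame of corner between -0.069 and -0.061 m and z of slat1 in the frame of corner between 0.007 and 0.017 m and angle between the x axis of each of slat1, slat2, slat3, slat4 and the x axis of corner, either way round below 0.04 rad and angle between the z axis of each of slat1, slat2, slat3, slat4 and the z axis of corner, either way round below 0.06 rad and linear speed of each of slat1, slat2, slat3, slat4 below 0.02 m/s and (y of slat1 in the frame of corner between 0.0185 and 0.0255 m or (y of slat1 in the frame of corner between 0.0635 and 0.0735 m and ((y of slat2 in the frame of corner between 0.0185 and 0.0255 m and horizontal distance between slat1 and slat2 below 0.048 m) or (y of slat3 in the frame of corner between 0.0185 and 0.0255 m and horizontal distance between slat1 and slat3 below 0.048 m) or (y of slat4 in the frame of corner between 0.0185 and 0.0255 m and horizontal distance between slat1 and slat4 below 0.048 m))) or (y of slat1 in the frame of corner between 0.1085 and 0.1215 m and ((y of slat2 in the frame of corner between 0.0635 and 0.0735 m and horizontal distance between slat1 and slat2 below 0.048 m) or (y of slat3 in the frame of corner between 0.0635 and 0.0735 m and horizontal distance between slat1 and slat3 below 0.048 m) or (y of slat4 in the frame of corner between 0.0635 and 0.0735 m and horizontal distance between slat1 and slat4 below 0.048 m))) or (y of slat1 in the frame of corner between 0.1535 and 0.1695 m and ((y of slat2 in the frame of corner between 0.1085 and 0.1215 m and horizontal distance between slat1 and slat2 below 0.048 m) or (y of slat3 in the frame of corner between 0.1085 and 0.1215 m and horizontal distance between slat1 and slat3 below 0.048 m) or (y of slat4 in the frame of corner between 0.1085 and 0.1215 m and horizontal distance between slat1 and slat4 below 0.048 m)))) and x of slat2 in the frame of corner between -0.069 and -0.061 m and z of slat2 in the frame of corner between 0.007 and 0.017 m and (y of slat2 in the frame of corner between 0.0185 and 0.0255 m or (y of slat2 in the frame of corner between 0.0635 and 0.0735 m and ((y of slat1 in the frame of corner between 0.0185 and 0.0255 m and horizontal distance between slat2 and slat1 below 0.048 m) or (y of slat3 in the frame of corner between 0.0185 and 0.0255 m and horizontal distance between slat2 and slat3 below 0.048 m) or (y of slat4 in the frame of corner between 0.0185 and 0.0255 m and horizontal distance between slat2 and slat4 below 0.048 m))) or (y of slat2 in the frame of corner between 0.1085 and 0.1215 m and ((y of slat1 in the frame of corner between 0.0635 and 0.0735 m and horizontal distance between slat2 and slat1 below 0.048 m) or (y of slat3 in the frame of corner between 0.0635 and 0.0735 m and horizontal distance between slat2 and slat3 below 0.048 m) or (y of slat4 in the frame of corner between 0.0635 and 0.0735 m and horizontal distance between slat2 and slat4 below 0.048 m))) or (y of slat2 in the frame of corner between 0.1535 and 0.1695 m and ((y of slat1 in the frame of corner between 0.1085 and 0.1215 m and horizontal distance between slat2 and slat1 below 0.048 m) or (y of slat3 in the frame of corner between 0.1085 and 0.1215 m and horizontal distance between slat2 and slat3 below 0.048 m) or (y of slat4 in the frame of corner between 0.1085 and 0.1215 m and horizontal distance between slat2 and slat4 below 0.048 m)))) and x of slat3 in the frame of corner between -0.069 and -0.061 m and z of slat3 in the frame of corner between 0.007 and 0.017 m and (y of slat3 in the frame of corner between 0.0185 and 0.0255 m or (y of slat3 in the frame of corner between 0.0635 and 0.0735 m and ((y of slat1 in the frame of corner between 0.0185 and 0.0255 m and horizontal distance between slat3 and slat1 below 0.048 m) or (y of slat2 in the frame of corner between 0.0185 and 0.0255 m and horizontal distance between slat3 and slat2 below 0.048 m) or (y of slat4 in the frame of corner between 0.0185 and 0.0255 m and horizontal distance between slat3 and slat4 below 0.048 m))) or (y of slat3 in the frame of corner between 0.1085 and 0.1215 m and ((y of slat1 in the frame of corner between 0.0635 and 0.0735 m and horizontal distance between slat3 and slat1 below 0.048 m) or (y of slat2 in the frame of corner between 0.0635 and 0.0735 m and horizontal distance between slat3 and slat2 below 0.048 m) or (y of slat4 in the frame of corner between 0.0635 and 0.0735 m and horizontal distance between slat3 and slat4 below 0.048 m))) or (y of slat3 in the frame of corner between 0.1535 and 0.1695 m and ((y of slat1 in the frame of corner between 0.1085 and 0.1215 m and horizontal distance between slat3 and slat1 below 0.048 m) or (y of slat2 in the frame of corner between 0.1085 and 0.1215 m and horizontal distance between slat3 and slat2 below 0.048 m) or (y of slat4 in the frame of corner between 0.1085 and 0.1215 m and horizontal distance between slat3 and slat4 below 0.048 m)))) and x of slat4 in the frame of corner between -0.069 and -0.061 m and z of slat4 in the frame of corner between 0.007 and 0.017 m and (y of slat4 in the frame of corner between 0.0185 and 0.0255 m or (y of slat4 in the frame of corner between 0.0635 and 0.0735 m and ((y of slat1 in the frame of corner between 0.0185 and 0.0255 m and horizontal distance between slat4 and slat1 below 0.048 m) or (y of slat2 in the frame of corner between 0.0185 and 0.0255 m and horizontal distance between slat4 and slat2 below 0.048 m) or (y of slat3 in the frame of corner between 0.0185 and 0.0255 m and horizontal distance between slat4 and slat3 below 0.048 m))) or (y of slat4 in the frame of corner between 0.1085 and 0.1215 m and ((y of slat1 in the frame of corner between 0.0635 and 0.0735 m and horizontal distance between slat4 and slat1 below 0.048 m) or (y of slat2 in the frame of corner between 0.0635 and 0.0735 m and horizontal distance between slat4 and slat2 below 0.048 m) or (y of slat3 in the frame of corner between 0.0635 and 0.0735 m and horizontal distance between slat4 and slat3 below 0.048 m))) or (y of slat4 in the frame of corner between 0.1535 and 0.1695 m and ((y of slat1 in the frame of corner between 0.1085 and 0.1215 m and horizontal distance between slat4 and slat1 below 0.048 m) or (y of slat2 in the frame of corner between 0.1085 and 0.1215 m and horizontal distance between slat4 and slat2 below 0.048 m) or (y of slat3 in the frame of corner between 0.1085 and 0.1215 m and horizontal distance between slat4 and slat3 below 0.048 m))))), for 0.2 s.
3. the lamp's head stands over the middle of the row (horizontal distance between lamp_knob and slat1 below 0.095 m and horizontal distance between lamp_knob and slat2 below 0.095 m and horizontal distance between lamp_knob and slat3 below 0.095 m and horizontal distance between lamp_knob and slat4 below 0.095 m), for 0.2 s.
At the end, for the whole second after the job is handed in: Every slat lies flat on the board within 4 mm of the fence, square to it within 0.04 rad, the first within 3 mm of the stop and each next within 3 mm of its neighbour; the lamp's head centre is within 95 mm horizontally of every slat's centre; the offcut lies in the scrap bin (all of step 2 and all of step 3 and x of offcut in the frame of scrap_bin between -0.07 and 0.07 m and y of offcut in the frame of scrap_bin between -0.07 and 0.07 m and z of offcut in the frame of scrap_bin below 0.065 m and linear speed of offcut below 0.02 m/s); the robot touches nothing.
It fails at once if a bystander (glue, hammer, tape, sander, mug, brush) is shoved more than 4 cm or knocked over (distance of any of glue, mallet, tape, sander, mug, brush from where it was at the start of the episode above 0.04 m or angle between any of glue, mug's own z axis and vertical above 0.5 rad).
Of slat1, slat2, slat3, slat4 only 2 to 4 are there at a start; the rules pass over those that are not, and their reading is None.
At some moment in a run one of slat1, slat2, slat3, slat4 may be knocked a few centimetres aside while the robot is not near it.
Once in a run the grip may slacken for a moment while it holds something.
It also fails if it takes over 210 s, if anything falls off the work surface, if the arm or the gripper's body presses on something with over 40 N, if the wrist force passes 120 N, or if a joint passes its speed limit or range.

## Working session

There is one attempt and no reset: what is moved stays moved. The work goes in short steps, Python scripts to look and compute and a shell command to move; the robot and the scene stay as the last step left them, time stands still between calls to the robot, and variables do not carry over. Pictures are saved under pics/ and viewed, about 12 in all and at most 16, crops included, and the job is handed in when it is done.

```bash
mkdir -p pics; cat > h.py <<'E'
import numpy as np, cv2
from workcell import env, grab_frame, camera_params, spotter
def cam(n):
    p=camera_params(n); K=np.array(p["K"],float).reshape(3,3); R=cv2.Rodrigues(np.array(p["rvec"],float))[0]; t=np.array(p["tvec"],float).reshape(3)
    return K,R,t
def px2w(C,uv,z):
    K,R,t=C; o=-R.T@t; uv=np.atleast_2d(uv).astype(float)
    d=(R.T@np.linalg.inv(K)@np.c_[uv,np.ones(len(uv))].T).T
    return o+d*((z-o[2])/d[:,2])[:,None]
def w2px(C,P):
    K,R,t=C; q=(K@(R@np.atleast_2d(P).astype(float).T+t[:,None])).T
    return q[:,:2]/q[:,2:]
def save(im,name): cv2.imwrite('pics/'+name,cv2.cvtColor(im,cv2.COLOR_RGB2BGR))
E
python3 - <<'E'
from h import *
a=grab_frame("top"); b=grab_frame("scene"); save(a,'top0.png'); save(b,'scene0.png')
for n in("top","scene"):
    K,R,t=cam(n); print(n,K.tolist(),(-R.T@t).round(),R.round(3).tolist())
print(env.state(),env.hold_point_z)
E
```

```text
top [[560.2392125606501, 0.0, 319.9680025050719], [0.0, 560.2392125606501, 242.57822060466611], [0.0, 0.0, 1.0]] [ 413.   13. 1676.] [[-0.024, -1.0, -0.008], [-0.997, 0.025, -0.078], [0.078, 0.006, -0.997]]
scene [[489.5116588219274, 0.0, 318.25399530058735], [0.0, 489.5116588219274, 240.81967163307462], [0.0, 0.0, 1.0]] [1075. -749.  771.] [[0.813, 0.582, 0.001], [0.307, -0.427, -0.85], [-0.494, 0.692, -0.526]]
{'time_s': 0.1, 'qpos': array([ 6.54323071e+01,  1.83466112e+01,  8.96988387e+01, -1.08619522e-03,
        7.20434562e+01, -1.14553386e+00]), 'qvel': array([ 0.01402711, -0.06776076, -0.1524459 , -0.03116462,  0.06620362,
        0.07009842]), 'effort': array([ 4.18642694e-04, -4.13334632e+01, -2.32509381e+01,  7.29189254e-02,
        4.21779219e-02, -3.44709110e-05]), 'ee_pos': array([228.37992982, 527.21416299, 213.22196547]), 'ee_rot': array([-1.79911091e+02, -7.44851219e-04,  1.56578176e+02]), 'force': array([ 0.36629965,  0.56987086, -0.16541439]), 'torque': array([ 0.00586926,  0.03125232, -0.02582005]), 'gripper_width': 91.32622985239676} -18.8
```

View pics/top0.png

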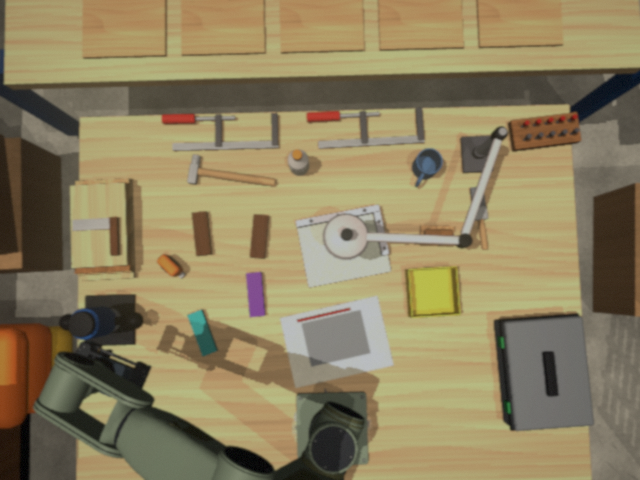

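View pics/scene0.png

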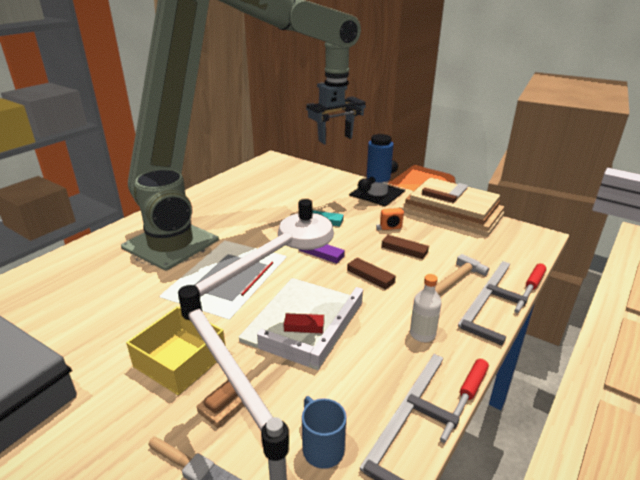

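The top view shows two walnut slats at px (202,233) and (260,236). The look-alikes are purple (257,294), turquoise (202,333) and a dark bar on the lumber stack (114,237) that looks like a try-square handle. The lamp head is at (346,236) over the board, the bin at (433,291), and the offcut is hidden under the lamp; the scene view shows it at (304,323).

```bash
python3 - <<'E'
from h import *
C=cam("top"); a=cv2.cvtColor(cv2.imread('pics/top0.png'),cv2.COLOR_BGR2RGB)
hsv=cv2.cvtColor(a,cv2.COLOR_RGB2HSV)
for (u,v) in((202,233),(260,236)):
    m=np.zeros(a.shape[:2],np.uint8); s=np.s_[v-35:v+35,u-25:u+25]; m[s]=(hsv[s][...,2]<110)
    n,l,st,ce=cv2.connectedComponentsWithStats(m); k=1+np.argmax(st[1:,4])
    ys,xs=np.nonzero(l==k); P=px2w(C,np.c_[xs,ys],24)[:,:2].astype(np.float32)
    print('slat',cv2.minAreaRect(P),P.mean(0))
print('knob',px2w(C,[347,234],321),'elbow',px2w(C,[465,241],260),'post',px2w(C,[502,133],250))
print('board corners',px2w(C,[[297,222],[381,206],[391,269],[310,287]],15).round())
print('bin',px2w(C,[[407,267],[459,266],[460,315],[407,315]],70).round(), 'tape',px2w(C,[170,265],65))
im=grab_frame("scene")
s=cv2.resize(im[150:280,330:530],None,fx=4,fy=4); save(s,'c1.png')
for r in spotter.look_for("slat1","top")[:6]: print(r['conf'],np.round(r['box']))
for r in spotter.look_for("slat1","scene")[:6]: print(r['conf'],np.round(r['box']))
E
```

```text
slat ((578.3982543945312, 371.5175476074219), (124.64862060546875, 44.95667266845703), 6.282627105712891) [577.8246 371.0593]
slat ((565.8095703125, 201.1428680419922), (42.68012237548828, 122.38495635986328), 83.83683013916016) [565.3527  201.02386]
knob [[538.30035073 -44.81090867 321.        ]] elbow [[ 518.62746326 -345.2489768   260.        ]] post [[ 796.85709359 -455.69996911  250.        ]]
board corners [[ 606.   90.   15.]
 [ 648. -162.   15.]
 [ 459. -185.   15.]
 [ 412.   56.   15.]]
bin [[ 462. -224.   70.]
 [ 462. -373.   70.]
 [ 322. -370.   70.]
 [ 326. -219.   70.]] tape [[485.16039043 456.27793881  65.        ]]
0.84 [249. 212.  20.  45.]
0.81 [185. 308.  32.  49.]
0.7 [189. 209.  28.  48.]
0.96 [380. 233.  48.  29.]
0.77 [346. 258.  48.  31.]
0.75 [301. 245.  43.  20.]
0.52 [320. 213.  22.  13.]
```

View pics/c1.png

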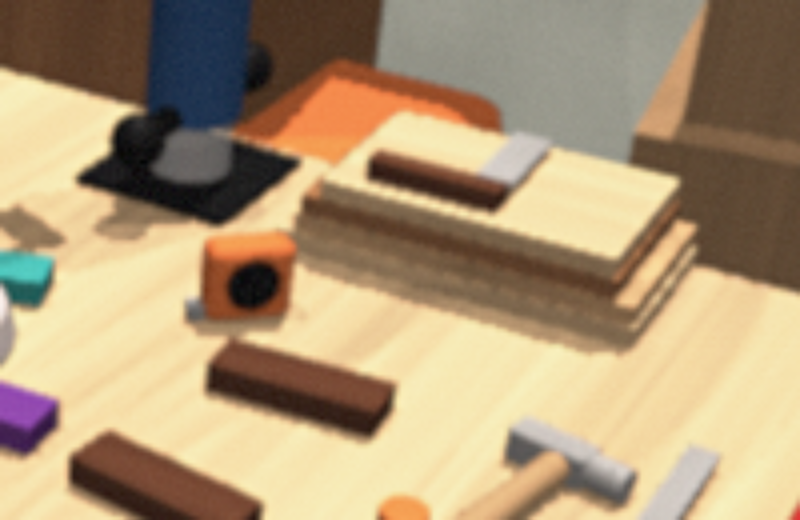

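Only two slats are present; the bar on the stack is a try-square. First I'll go above the lamp knob.

```bash
python3 -m jog '0 0 0 0 0 3 1; 0 0 0 1 -1.5 6 1; 0 0 0 3 -5 6 1; 0 0 0 4.2 -7 6 1; 0 0 0 5.4 -9.4 6 1' && python3 -m jog '0 0 0 7 -13.5 0 1; 0 0 0 7 -13.5 0 1; 0 0 0 7 -13.5 0 1; 0 0 0 7 -13.5 0 1; 0 0 0 7 -13.5 0 1' && python3 -m jog '0 0 0 0 0 0 1; 0 0 0 0 0 0 1; 0 0 0 0 0 0 1'
python3 - <<'E'
from h import *
C=cam("wrist"); im=grab_frame("wrist"); save(im,'w1.png')
print(env.state()['ee_pos'],env.state()['qpos'],w2px(C,[[538,-45,321]]))
E
```

```text
time_s: 0.88
ee_pos: [336.9, 342.1, 361.1]
ee_rot: [179.9, 0.0, 156.6]
force: [0.7, 0.1, -0.1]
gripper_width: 91.2
time_s: 1.5
ee_pos: [480.5, 64.2, 360.6]
ee_rot: [180.0, 0.0, 156.6]
force: [0.9, 0.3, 0.4]
gripper_width: 91.0
time_s: 1.88
ee_pos: [479.4, 67.4, 360.7]
ee_rot: [180.0, -0.0, 156.7]
force: [0.1, 1.2, 0.3]
gripper_width: 91.2
[479.35842271  67.48032387 360.70464749] [ 6.63618699e+00  6.53217787e+00  8.43877190e+01  2.24281953e-02
  8.90665358e+01 -6.00775462e+01] [[193.4554     415.89304122]]
```

View pics/w1.png

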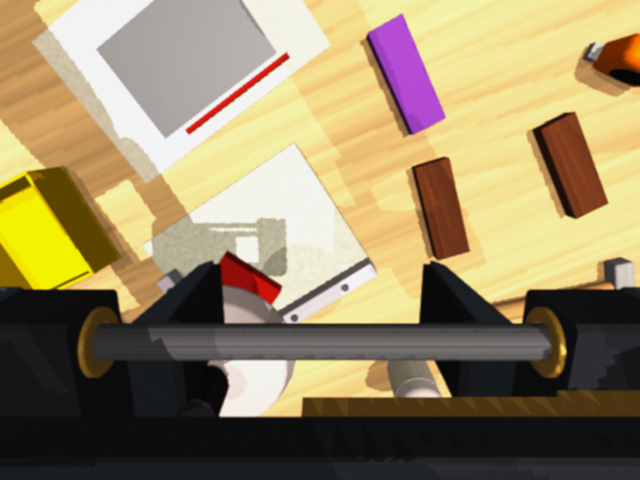

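The wrist view shows the bin, the board with the offcut at (245,275), both slats at (440,207) and (570,165), and the purple look-alike at (405,75). Next I move over the knob, descend, and grip it.

```bash
python3 -m jog '0 0 0 1.2 -2.3 0 1; 0 0 0 2.34 -4.5 0 1; 0 0 0 2.34 -4.5 0 1; 0 0 0 2.34 -4.5 0 1;0 0 0 2.34 -4.5 0 1' && python3 -m jog '0 0 0 0 0 -1.5 1; 0 0 0 0 0 -2.9 1; 0 0 0 0 0 -2.9 1; 0 0 0 0 0 -2.9 1' && python3 -m jog '0 0 0 0 0 0 0; 0 0 0 0 0 0 0; 0 0 0 0 0 0 0;0 0 0 0 0 0 0;0 0 0 0 0 0 0' 15; python3 -m jog '0 0 0 0 0 0 0; 0 0 0 0 0 0 0; 0 0 0 0 0 0 0'
```

```text
time_s: 2.55
ee_pos: [537.9, -44.7, 360.9]
ee_rot: [180.0, 0.0, 156.7]
force: [-0.1, -0.3, -0.8]
gripper_width: 91.2
time_s: 3.05
ee_pos: [539.0, -45.7, 289.8]
ee_rot: [179.9, 0.1, 156.6]
force: [0.2, -0.3, -0.2]
gripper_width: 91.0
time_s: 3.68
ee_pos: [538.4, -46.4, 288.0]
ee_rot: [180.0, -0.0, 156.6]
force: [-0.2, 0.3, 0.6]
gripper_width: 44.3
time_s: 4.05
ee_pos: [538.4, -46.2, 288.0]
ee_rot: [180.0, -0.0, 156.6]
force: [-0.5, 1.1, -0.0]
gripper_width: 29.4
```

```bash
python3 -m jog '0 0 -0.7 0.6 -0.9 0 0; 0 0 -1.4 1.2 -1.8 0 0; 0 0 -2.2 1.9 -2.8 0 0; 0 0 -3 2.6 -3.8 0 0; 0 0 -3.7 3.2 -4.9 0 0' && python3 -m jog '0 0 -0.7 0.6 -0.9 0 0; 0 0 -1.4 1.2 -1.8 0 0; 0 0 -2.2 1.9 -2.8 0 0; 0 0 -3 2.6 -3.8 0 0; 0 0 -3.7 3.2 -4.9 0 0' && python3 -m jog '0 0 0 0 0 0 0; 0 0 0 0 0 0 0'; python3 -m jog '0 0 0 0 0 0 1; 0 0 0 0 0 0 1;0 0 0 0 0 0 1;0 0 0 0 0 0 1;0 0 0 0 0 0 1'
```

```text
time_s: 4.68
ee_pos: [618.6, -168.0, 288.0]
ee_rot: [179.9, -0.2, 138.0]
force: [-0.3, 3.9, 0.8]
gripper_width: 29.6
time_s: 5.3
ee_pos: [700.3, -289.9, 288.0]
ee_rot: [179.8, -0.1, 119.6]
force: [3.2, 4.5, 2.5]
gripper_width: 29.5
time_s: 5.55
ee_pos: [698.4, -292.1, 287.8]
ee_rot: [-180.0, 0.1, 119.6]
force: [0.1, -3.1, -0.9]
gripper_width: 29.9
time_s: 6.18
ee_pos: [698.4, -291.2, 288.1]
ee_rot: [180.0, -0.0, 119.6]
force: [0.2, -0.2, 0.4]
gripper_width: 76.9
```

```bash
python3 -m jog '0 0 0 0 0 2 1; 0 0 0 0 0 4 1; 0 0 2 -2 2 4 1; 0 0 4 -4 4 4 1; 0 0 6 -5.6 5.6 4 1' && python3 -m jog '0 0 2 -1.8 1.6 0 1; 0 0 4 -3 3 0 1; 0 0 6 -4 4 0 1; 0 0 7.9 -5.2 4.4 0 1; 0 0 7.9 -5.2 4.4 0 1'; python3 -m jog '0 0 0 0 0 0 1; 0 0 0 0 0 0 1'
python3 - <<'E'
from h import *
C=cam("wrist"); im=grab_frame("wrist"); save(im,'w2.png')
K,R,t=C; print(K.tolist(),(-R.T@t).round(1)); np.savez('w2.npz',K=K,R=R,t=t)
print(env.state()['ee_pos'],env.state()['ee_rot'],env.state()['qpos'])
save(cv2.resize(grab_frame("top")[90:340,150:550],None,fx=2,fy=2),'top2.png')
E
```

```text
time_s: 6.8
ee_pos: [564.5, -157.5, 387.9]
ee_rot: [180.0, 0.0, 149.9]
force: [0.7, -0.3, 1.3]
gripper_width: 90.9
time_s: 7.42
ee_pos: [434.4, -48.1, 389.1]
ee_rot: [-180.0, 0.1, -170.9]
force: [-0.3, 0.1, 0.6]
gripper_width: 91.2
time_s: 7.68
ee_pos: [436.7, -49.2, 387.7]
ee_rot: [180.0, -0.0, -171.0]
force: [0.0, -0.3, 0.3]
gripper_width: 91.5
[[397.876918112469, 0.0, 321.38542627837455], [0.0, 397.876918112469, 238.52497657541412], [0.0, 0.0, 1.0]] [363.5 -61.3 558.6]
[436.64945093 -49.18089714 387.5814438 ] [ 1.79985979e+02 -3.92526092e-02 -1.70990770e+02] [-7.92747595e+00  2.11381121e+00  8.55874512e+01  1.97964901e-03
  9.23403722e+01 -1.06936621e+02]
```

View pics/w2.png

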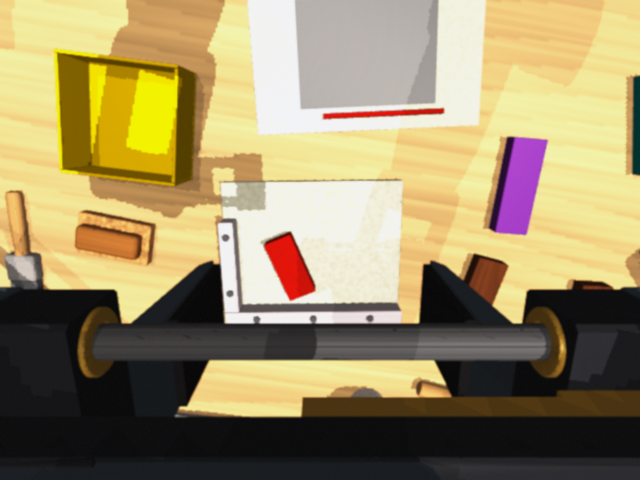

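View pics/top2.png

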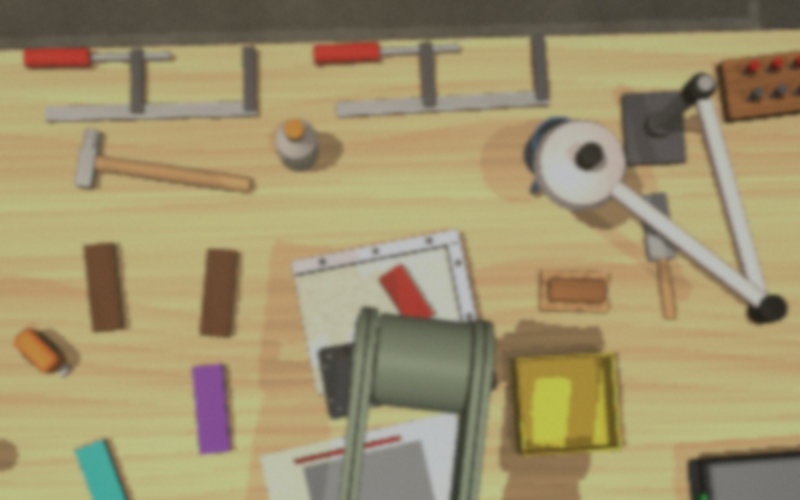

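The lamp is clear, the board shows free from (220,181) to (402,320), and the red offcut is at (290,266). Now I'll measure board, offcut and bin.

```bash
cat >> h.py <<'E'
def seg(im,kind):
    h=cv2.cvtColor(im,cv2.COLOR_RGB2HSV); H,S,V=h[...,0],h[...,1],h[...,2]
    if kind=='red': m=((H<6)|(H>174))&(S>190)&(V>120)
    if kind=='walnut': m=((H<15)|(H>170))&(S>90)&(V<125)&(V>35)
    return cv2.morphologyEx(m.astype(np.uint8),cv2.MORPH_OPEN,np.ones((3,3)))
def rects(C,m,z,minpx=200):
    n,l,st,ce=cv2.connectedComponentsWithStats(m); out=[]
    for k in range(1,n):
        if st[k,4]<minpx: continue
        ys,xs=np.nonzero(l==k); P=px2w(C,np.c_[xs,ys],z)[:,:2].astype(np.float32)
        (c,(a,b),ang)=cv2.minAreaRect(P)
        if a<b: a,b,ang=b,a,ang-90
        ang=(ang+90)%180-90
        out.append((np.round(c,1).tolist(),round(a,1),round(b,1),round(ang,1),st[k,:5].tolist()))
    return out
E
python3 - <<'E'
from h import *
d=np.load('w2.npz'); C=(d['K'],d['R'],d['t'])
im=cv2.cvtColor(cv2.imread('pics/w2.png'),cv2.COLOR_BGR2RGB)
for z in (39,): 
    for r in rects(C,seg(im,'red'),z): print('red',z,r)
print('walnut',rects(C,seg(im,'walnut'),24))
P=px2w(C,[[220,182],[402,180],[401,300]],15); print(P.round(1))
y=P[1]-P[0]; print('len',np.linalg.norm(y),'yaw',np.degrees(np.arctan2(-y[0],y[1])))
e=P[2]-P[1]; print('yaw2',np.degrees(np.arctan2(e[1],e[0])))
print('bin top',px2w(C,[[56,51],[194,67],[186,186],[61,169]],70).round())
print('fence top',px2w(C,[[224,324],[401,322],[218,220],[236,220]],45).round(1))
save(cv2.resize(im[165:335,205:415],None,fx=3.8,fy=3.5,interpolation=cv2.INTER_NEAREST),'c3.png')
E
```

```text
red 39 ([331.6, 11.8], 147.1, 4.8, -78.5, [324, 109, 119, 9, 465])
red 39 ([551.4, -75.4], 88.3, 39.2, 31.6, [265, 235, 49, 64, 1700])
walnut [([522.8, 187.1], 48.5, 11.4, -4.4, [468, 257, 16, 32, 233]), ([533.0, 216.1], 65.7, 16.2, 2.3, [484, 260, 18, 44, 341])]
[[ 452.9 -186.6   15. ]
 [ 411.4   57.9   15. ]
 [ 584.9   93.5   15. ]]
len 248.02090726999342 yaw 9.631593601642864
yaw2 11.58962265458858
bin top [[ 326. -370.   70.]
 [ 318. -215.   70.]
 [ 455. -215.   70.]
 [ 458. -366.   70.]]
fence top [[ 648.1 -155.9   45. ]
 [ 605.8   92.    45. ]
 [ 498.4 -177.8   45. ]
 [ 494.6 -154.3   45. ]]
```

View pics/c3.png

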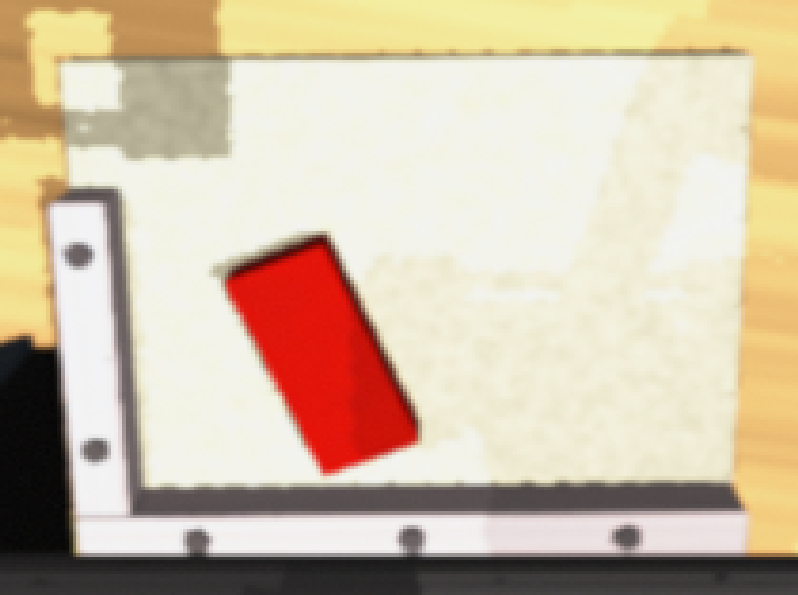

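```bash
python3 - <<'E'
from h import *
from scipy.optimize import least_squares
d=np.load('w2.npz'); C=(d['K'],d['R'],d['t'])
cp=np.array([[62,60],[752,52],[140,487],[735,485],[118,200],[50,203],[131,515],[747,511]],float)
uv=np.c_[205+cp[:,0]/3.8,165+cp[:,1]/3.5]-.3
B=np.array([[-100,-125,15],[-100,125,15],[80,-105,15],[80,125,15],[-50,-105,45],[-50,-125,45],[80,-105,45],[80,125,45]],float)
def W(p,B=B):
    c,s=np.cos(p[2]),np.sin(p[2]); return np.c_[p[0]+c*B[:,0]-s*B[:,1],p[1]+s*B[:,0]+c*B[:,1],B[:,2]]
r=least_squares(lambda p:(w2px(C,W(p))-uv).ravel(),[531,-50,.16],loss='soft_l1')
p=r.x; print(p[:2],np.degrees(p[2])); print((w2px(C,W(p))-uv).round(1).tolist())
print('corner',W(p,np.array([[80.,-105,15]])),'slat seats',W(p,np.array([[15,-82.5,27],[15,-37.5,27]])))
np.save('board.npy',p)
E
```

```text
[530.56560491 -46.44674386] 9.380640193936344
[[-0.6, -0.2], [1.3, 0.9], [1.3, -0.6], [-0.1, -1.0], [-3.0, 0.4], [-0.2, -0.4], [-0.4, 0.4], [0.7, 0.5]]
corner [[ 626.61001103 -137.00320169   15.        ]] slat seats [[ 558.8119036  -125.39860648   27.        ]
 [ 551.47723671  -81.00037834   27.        ]]
```

```bash
python3 -m jog '0 0 1.5 1.5 -0.4 -2 0.77; 0 0 3 3 -0.7 -4 0.77; 0 0 4.5 4.59 -1.05 -6 0.77; 0 0 4.5 4.59 -1.05 -8 0.77; 0 0 4.5 4.59 -1.05 -10.5 0.77' && python3 -m jog '0 0 0 0 0 -1 0.77; 0 0 0 0 0 -2.5 0.77; 0 0 0 0 0 -4.22 0.77; 0 0 0 0 0 -4.22 0.77; 0 0 0 0 0 -4.22 0.77' && python3 -m jog '0 0 0 0 0 0 0; 0 0 0 0 0 0 0; 0 0 0 0 0 0 0;0 0 0 0 0 0 0;0 0 0 0 0 0 0' 25
```

```text
time_s: 8.4
ee_pos: [552.1, -75.5, 123.6]
ee_rot: [-179.9, 0.1, -148.5]
force: [0.4, 0.0, -0.6]
gripper_width: 70.1
time_s: 9.02
ee_pos: [550.8, -75.2, 19.5]
ee_rot: [180.0, -0.0, -148.5]
force: [0.0, -0.1, 0.6]
gripper_width: 70.5
time_s: 9.65
ee_pos: [550.7, -75.1, 20.3]
ee_rot: [-180.0, 0.0, -148.4]
force: [0.1, -0.9, 1.8]
gripper_width: 39.8
```

```bash
python3 -m jog '0 0 0 0 0 2 0; 0 0 0 0 0 4.5 0; 0 0 -2 -0.7 -1 6.5 0; 0 0 -4 -2 -2.8 6.5 0; 0 0 -6 -3.3 -4.6 6.5 0' && python3 -m jog '0 0 -1.2 -1.5 -2.1 0 0; 0 0 -2.3 -3.1 -4.1 0 0; 0 0 -2.3 -3.1 -4.1 0 0; 0 0 -2.3 -3.1 -4.1 0 0' && python3 -m jog '0 0 0 0 0 -2 0; 0 0 0 0 0 -4 0; 0 0 0 0 0 -5.9 0; 0 0 0 0 0 -5.9 0' && python3 -m jog '0 0 0 0 0 0 0.62; 0 0 0 0 0 0 0.62;0 0 0 0 0 0 0.62;0 0 0 0 0 0 0.62'
```

```text
time_s: 10.28
ee_pos: [467.4, -190.9, 183.2]
ee_rot: [-180.0, 0.1, -178.7]
force: [0.2, -0.7, -0.9]
gripper_width: 39.7
time_s: 10.78
ee_pos: [390.5, -292.4, 182.4]
ee_rot: [180.0, 0.0, 170.0]
force: [0.8, 0.2, 0.0]
gripper_width: 39.8
time_s: 11.28
ee_pos: [389.3, -289.5, 32.3]
ee_rot: [179.8, -0.4, 170.2]
force: [0.7, -0.3, -0.5]
gripper_width: 39.5
time_s: 11.78
ee_pos: [390.9, -292.9, 35.9]
ee_rot: [-180.0, 0.1, 170.1]
force: [1.0, 0.2, -1.1]
gripper_width: 56.1
```

```bash
python3 -m jog '0 0 0 0 0 2.5 0.62; 0 0 0 0 0 5 0.62; 0 0 0 0 1 7.5 1; 0 0 1 0.5 3 10 1; 0 0 2 1 5.4 10.6 1' && python3 -m jog '0 0 1.4 2 12.5 0 1; 0 0 1.4 2 12.5 0 1; 0 0 1.4 2 12.5 0 1; 0 0 1.4 2 12.5 0 1; 0 0 1.4 2 12.5 0 1' && python3 -m jog '0 0 0 1.5 5.3 0 1; 0 0 0 1.5 5.3 0 1; 0 0 0 1.5 5.3 0 1; 0 0 0 1.5 5.3 0 1'
cat > look.py <<'E'
import sys
from h import *
C=cam("wrist"); im=grab_frame("wrist"); save(im,sys.argv[1])
s=env.state(); print(s['ee_pos'].round(1),s['ee_rot'].round(1),s['qpos'].round(1))
print('cam',(-C[1].T@C[2]).round())
for r in rects(C,seg(im,'walnut'),float(sys.argv[2])): print(r)
E
python3 look.py w4.png 24
```

```text
time_s: 12.4
ee_pos: [412.6, -175.5, 295.3]
ee_rot: [-179.9, 0.3, -179.9]
force: [0.8, -0.0, 0.2]
gripper_width: 83.8
time_s: 13.02
ee_pos: [461.0, 135.0, 292.4]
ee_rot: [-180.0, 0.1, -172.9]
force: [0.1, 0.0, 0.4]
gripper_width: 91.3
time_s: 13.52
ee_pos: [498.4, 265.5, 291.6]
ee_rot: [-179.9, -0.1, -172.9]
force: [0.1, -0.5, -0.5]
gripper_width: 91.0
[498.3 264.6 291.9] [-179.9   -0.  -172.9] [ 26.8  15.2  82.9  -0.   81.9 -70.2]
cam [425. 256. 463.]
([470.0, 439.9], 34.2, 27.6, -11.9, [468, 180, 31, 32, 495])
([563.8, 202.5], 130.6, 44.3, -5.9, [234, 190, 56, 107, 2305])
([519.8, 593.1], 89.6, 19.7, 2.0, [586, 215, 33, 75, 1002])
([574.9, 370.7], 125.7, 47.0, 6.7, [381, 222, 45, 102, 3706])
```

View pics/w4.png

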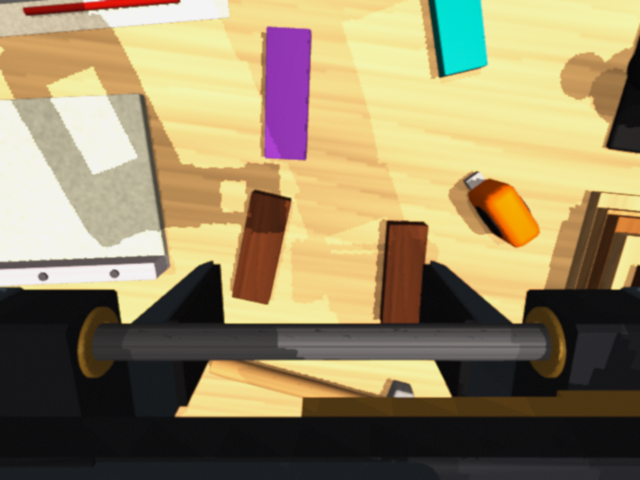

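The wrist view shows the near slat at (262,247), the far slat at (405,270), and no other walnut pieces. I'll grasp the near slat.

```bash
python3 -m jog '0 0 -1.3 1.3 -1.2 -1.5 1; 0 0 -2.6 2.62 -2.48 -3 1; 0 0 -2.6 2.62 -2.48 -5 1; 0 0 -2.6 2.62 -2.48 -7 1; 0 0 -2.6 2.62 -2.48 -8.5 1' && python3 -m jog '0 0 0 0 0 -1.5 1; 0 0 0 0 0 -2.92 1; 0 0 0 0 0 -2.92 1; 0 0 0 0 0 -2.92 1' && python3 -m jog '0 0 0 0 0 0 0; 0 0 0 0 0 0 0; 0 0 0 0 0 0 0;0 0 0 0 0 0 0;0 0 0 0 0 0 0' 25; python3 -m jog '0 0 0 0 0 0 0; 0 0 0 0 0 2 0; 0 0 0 0 0 4 0;0 0 0 0 0 4 0'
```

```text
time_s: 14.2
ee_pos: [563.1, 200.8, 78.2]
ee_rot: [-179.9, -0.1, 173.9]
force: [0.5, 0.8, 0.3]
gripper_width: 91.2
time_s: 14.7
ee_pos: [565.1, 202.9, 8.2]
ee_rot: [179.9, 0.1, 174.0]
force: [0.5, 0.0, -0.4]
gripper_width: 91.3
time_s: 15.32
ee_pos: [564.1, 203.6, 6.5]
ee_rot: [-180.0, -0.0, 174.1]
force: [-0.7, 0.2, 0.6]
gripper_width: 45.0
time_s: 15.82
ee_pos: [566.8, 204.6, 110.7]
ee_rot: [179.8, 0.5, 174.1]
force: [0.3, 0.6, -1.3]
gripper_width: 44.8
```

```bash
python3 -m jog '0 0 1 -0.2 -2.5 0 0; 0 0 2 -0.4 -5 0 0; 0 0 3.06 -0.6 -7.4 0 0; 0 0 3.06 -0.67 -9.8 0 0; 0 0 3.06 -0.67 -12.1 0 0' && python3 -m jog '0 0 0 0 0 0 0; 0 0 0 0 0 -1 0; 0 0 0 0 0 -2 0; 0 0 0 0 0 -2 0' && python3 look.py w5.png 100
```

```text
time_s: 16.45
ee_pos: [546.1, -100.6, 105.1]
ee_rot: [179.9, -0.1, -170.6]
force: [1.6, -0.6, -0.7]
gripper_width: 44.7
time_s: 16.95
ee_pos: [545.1, -97.5, 54.0]
ee_rot: [179.8, -0.3, -170.6]
force: [0.2, 0.4, 0.3]
gripper_width: 44.6
[546.4 -97.8  55.4] [ 179.9   -0.2 -170.6] [ -11.3   25.1  104.5    0.    50.6 -110.8]
cam [ 473. -110.  225.]
([508.4, -104.0], 55.4, 36.1, 9.4, [264, 160, 113, 164, 11796])
([520.6, -205.8], 32.7, 3.4, -2.3, [0, 182, 12, 97, 846])
([557.3, -95.9], 36.1, 14.8, -80.7, [272, 360, 100, 37, 3616])
```

```bash
python3 -m jog '0 0 0 0 0 -0.7 0; 0 0 0 0 0 -1.33 0; 0 0 0 0 0 -1.33 0; 0 0 0 0 0 -1.33 0' && python3 -m jog '0 0 0 0 0 0 0.62; 0 0 0 0 0 0 0.62; 0 0 0 0 0 0 0.62; 0 0 0 0 0 0 0.62' && python3 -m jog '0 0 0 0 0 1.5 0.62; 0 0 0 -1 0 4 0.62; 0 0 0 -2 0 6 0;0 0 0 -3 2 6 0;0 0 0 -3 2 6 0' && python3 look.py w6.png 39
```

```text
time_s: 17.5
ee_pos: [547.7, -98.9, 23.7]
ee_rot: [-180.0, 0.0, -170.6]
force: [-0.5, 0.2, -1.5]
gripper_width: 44.8
time_s: 18.0
ee_pos: [547.4, -99.0, 23.4]
ee_rot: [-180.0, 0.0, -170.6]
force: [-1.2, 1.0, -0.6]
gripper_width: 56.8
time_s: 18.62
ee_pos: [470.6, -47.1, 174.1]
ee_rot: [180.0, 0.0, -170.5]
force: [0.2, -0.1, -0.1]
gripper_width: 29.3
[471.8 -48.2 173.7] [-180.     0.  -170.5] [  -7.2   11.1  105.9   -0.    63.  -106.7]
cam [397. -60. 345.]
([398.4, -259.8], 83.9, 13.8, -9.6, [29, 20, 26, 118, 1741])
([517.8, -276.0], 43.9, 7.6, 87.4, [0, 228, 57, 20, 319])
([510.9, -105.1], 59.3, 44.1, 7.6, [215, 228, 56, 70, 2546])
([546.5, -259.3], 45.5, 7.9, -3.0, [45, 249, 11, 51, 401])
([549.1, -286.8], 31.2, 24.6, -1.4, [0, 252, 32, 40, 544])
```

View pics/w6.png

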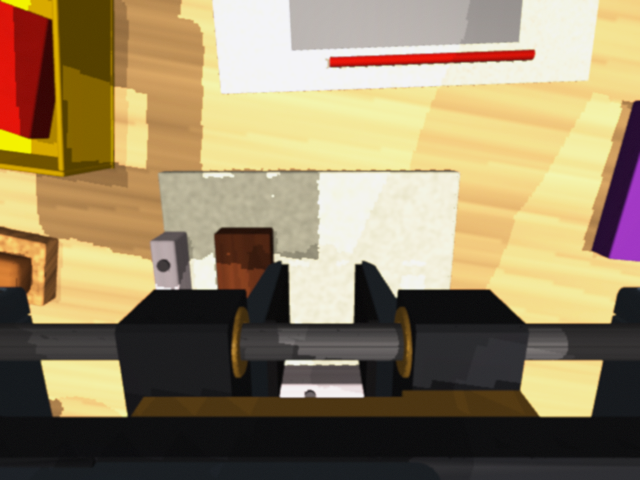

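The slat stands on the board with a gap to the stop at (200,260), and the offcut is visible in the bin at (25,70). Next I'll push the slat to the stop with shut fingers.

```bash
python3 -m jog '0 0 0 1.4 -0.15 -0.5 0; 0 0 0 2.74 -0.29 -2 0; 0 0 0 2.74 -0.29 -4 0; 0 0 0 2.74 -0.29 -6.07 0; 0 0 0 2.74 -0.29 -6.07 0' 10 && python3 -m jog '0 0 0 0.05 -0.3 0 0; 0 0 0 0.1 -0.6 0 0; 0 0 0 0.15 -0.9 0 0; 0 0 0 0.2 -1.2 0 0; 0 0 0 0.23 -1.4 0 0' && python3 -m jog '0 0 0 0 -0.04 0 0; 0 0 0 0.01 -0.08 0 0;0 0 0 0.01 -0.08 0 0'
```

```text
time_s: 19.3
ee_pos: [540.7, -56.9, 18.7]
ee_rot: [180.0, -0.2, -170.6]
force: [0.9, -0.3, -0.4]
gripper_width: 0.2
time_s: 19.92
ee_pos: [546.8, -91.7, 21.7]
ee_rot: [180.0, 0.0, -170.7]
force: [0.4, 0.7, 1.1]
gripper_width: 0.2
time_s: 20.3
ee_pos: [546.9, -93.0, 21.6]
ee_rot: [180.0, 0.0, -170.6]
force: [0.0, 0.6, 0.6]
gripper_width: 0.3
```

```bash
for i in 1 2; do :; done; python3 -m jog '0 0 0 0.01 -0.06 0 0; 0 0 0 0.02 -0.12 0 0; 0 0 0 0.02 -0.12 0 0' | grep -E 'pos|force'; python3 -m jog '0 0 0 0.01 -0.06 0 0; 0 0 0 0.02 -0.12 0 0; 0 0 0 0.02 -0.12 0 0' | grep -E 'pos|force'; python3 look.py w7.png 39
```

```text
ee_pos: [547.0, -95.0, 21.5]
force: [-0.1, 6.2, 3.3]
ee_pos: [547.0, -95.1, 21.6]
force: [-1.0, 15.7, 4.6]
[547.  -95.1  21.6] [ 1.796e+02 -1.000e-01 -1.708e+02] [ -11.3   27.5  106.4    0.5   46.2 -110.9]
cam [ 474. -109.  193.]
([522.3, -132.2], 66.1, 45.4, 9.8, [178, 159, 120, 161, 11317])
```

View pics/w7.png

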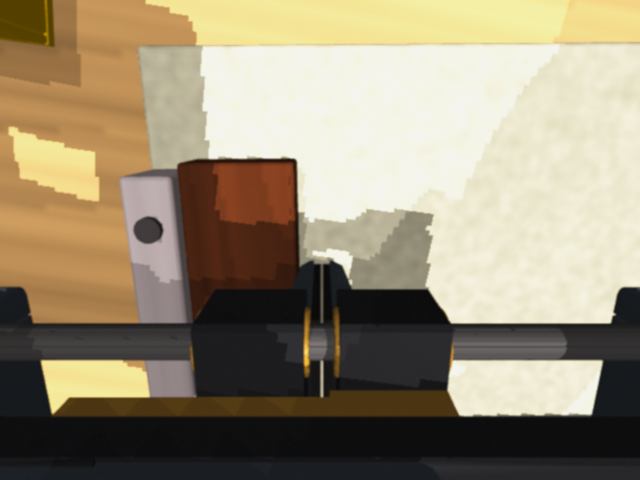

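```bash
python3 -m jog '0 0 0 -0.05 0.4 0 0; 0 0 0 -0.1 0.8 2 0; 0 0 0 -0.4 2 4.5 0.3; 0 0 -0.56 -0.8 4 7 1; 0 0 -0.56 -1.2 6 9 1' && python3 -m jog '0 0 0 -0.3 3 0.8 1; 0 0 0 -0.5 6 1.6 1; 0 0 0 -0.6 8.5 1.6 1; 0 0 0 -0.6 8.5 1.6 1; 0 0 0 -0.6 8.5 1.6 1' && python3 -m jog '0 0 0 0 0 0 1' && python3 look.py w8.png 24
```

```text
time_s: 21.72
ee_pos: [522.4, 28.2, 223.7]
ee_rot: [-179.9, 0.1, -173.5]
force: [0.7, -0.2, -0.6]
gripper_width: 27.8
time_s: 22.35
ee_pos: [507.4, 241.9, 261.6]
ee_rot: [-180.0, 0.0, -173.2]
force: [0.2, -0.2, -0.4]
gripper_width: 77.6
time_s: 22.48
ee_pos: [507.4, 239.3, 261.5]
ee_rot: [-179.9, -0.0, -173.4]
force: [-0.9, 0.1, 0.2]
gripper_width: 87.4
[507.5 239.  261.6] [-179.9   -0.  -173.5] [ 24.1  15.6  86.7  -0.   77.8 -72.4]
cam [434. 231. 432.]
([473.4, 441.2], 38.7, 35.1, -2.4, [504, 176, 38, 39, 736])
([570.7, 371.0], 117.4, 44.4, 5.6, [411, 222, 47, 102, 1350])
```

```bash
python3 -m jog '0 0 0 1.2 2.2 -1 1; 0 0 0 2.4 4.5 -2 1; 0 0 0 2.78 5.29 -4 1; 0 0 0 2.78 5.29 -6 1; 0 0 0 2.78 5.29 -7.5 1' && python3 -m jog '0 0 0 0 0 -1.5 1; 0 0 0 0 0 -2.7 1; 0 0 0 0 0 -2.7 1; 0 0 0 0 0 -2.7 1' && python3 -m jog '0 0 0 0 0 0 0; 0 0 0 0 0 0 0; 0 0 0 0 0 0 0;0 0 0 0 0 0 0;0 0 0 0 0 0 0' 25; python3 -m jog '0 0 0 0 0 0 0; 0 0 0 0 0 2 0; 0 0 0 0 0 4 0;0 0 0 0 0 4 0'
```

```text
time_s: 23.15
ee_pos: [576.8, 370.7, 71.4]
ee_rot: [-179.9, -0.2, -173.5]
force: [0.3, 0.4, 1.4]
gripper_width: 91.1
time_s: 23.65
ee_pos: [578.2, 372.2, 8.3]
ee_rot: [180.0, 0.1, -173.5]
force: [1.7, 0.5, 0.7]
gripper_width: 90.9
time_s: 24.28
ee_pos: [576.9, 372.7, 6.9]
ee_rot: [180.0, -0.0, -173.4]
force: [-0.6, -0.5, 0.8]
gripper_width: 44.8
time_s: 24.78
ee_pos: [579.5, 374.1, 111.8]
ee_rot: [179.8, 0.5, -173.4]
force: [0.2, -0.2, -0.6]
gripper_width: 45.0
```

```bash
python3 -m jog '0 0 0.2 -0.2 -2.4 0 0; 0 0 0.4 -0.4 -4.8 0 0; 0 0 0.56 -0.6 -7.2 0 0; 0 0 0.56 -0.8 -9.6 0 0; 0 0 0.56 -1 -12 0 0' && python3 -m jog '0 0 0 -0.3 -2.4 0 0; 0 0 0 -0.5 -4.95 0 0; 0 0 0 -0.5 -4.95 0 0; 0 0 0 -0.5 -4.95 -1.5 0; 0 0 0 -0.5 -4.95 -2 0' && python3 -m jog '0 0 0 0 0 0 0; 0 0 0 0 0 0 0'
```

```text
time_s: 25.4
ee_pos: [550.7, 70.6, 105.6]
ee_rot: [180.0, -0.1, -170.6]
force: [1.2, -0.8, -0.1]
gripper_width: 44.5
time_s: 26.02
ee_pos: [537.3, -50.2, 54.4]
ee_rot: [179.9, -0.3, -170.6]
force: [-1.0, 0.2, -0.9]
gripper_width: 44.6
time_s: 26.28
ee_pos: [540.3, -50.6, 57.6]
ee_rot: [-180.0, 0.1, -170.6]
force: [0.2, -0.6, -1.4]
gripper_width: 45.4
```

```bash
python3 -m jog '0 0 0 0 0 -0.7 0; 0 0 0 0 0 -1.38 0; 0 0 0 0 0 -1.38 0; 0 0 0 0 0 -1.38 0' && python3 -m jog '0 0 0 0 0 0 0.62; 0 0 0 0 0 0 0.62; 0 0 0 0 0 0 0.62; 0 0 0 0 0 0 0.62' && python3 -m jog '0 0 0 0 0 1.5 0.62; 0 0 0 0 0 3 0.62; 0 0 0 -0.16 0.9 3 0;0 0 0 -0.32 1.72 3 0;0 0 0 -0.32 1.72 3 0' 10 && python3 -m jog '0 0 0 0 0 0 0; 0 0 0 0 0 0 0; 0 0 0 0 0 0 0' && python3 look.py w9.png 39
```

```text
time_s: 26.78
ee_pos: [540.1, -51.1, 23.4]
ee_rot: [-180.0, 0.1, -170.6]
force: [0.2, 0.4, -0.4]
gripper_width: 45.1
time_s: 27.28
ee_pos: [539.5, -51.2, 22.5]
ee_rot: [180.0, 0.0, -170.6]
force: [-0.4, -0.7, -0.0]
gripper_width: 56.7
time_s: 27.9
ee_pos: [531.1, -7.3, 97.5]
ee_rot: [180.0, -0.0, -170.5]
force: [0.1, 0.5, 0.2]
gripper_width: 29.6
time_s: 28.28
ee_pos: [531.6, -8.7, 97.3]
ee_rot: [180.0, -0.0, -170.7]
force: [0.6, -0.6, 0.2]
gripper_width: 1.1
[531.5  -8.6  97.3] [ 180.    -0.  -170.7] [  -2.2   20.4  105.     0.    54.6 -101.5]
cam [458. -21. 268.]
([542.4, -128.8], 105.7, 45.1, 9.6, [70, 153, 98, 171, 11841])
([518.4, -53.8], 81.3, 45.1, 8.8, [208, 154, 81, 135, 8084])
```

View pics/w9.png

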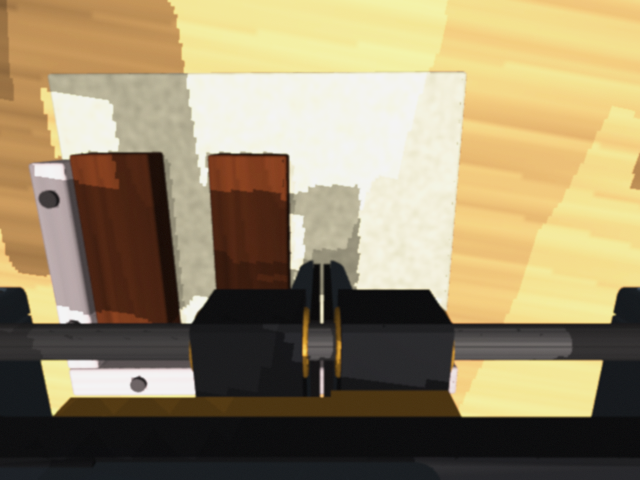

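```bash
python3 -m jog '0 0 0 0 0 -1.5 0; 0 0 0 0 0 -3.01 0; 0 0 0 0 0 -3.01 0; 0 0 0 0 0 -3.01 0' && python3 -m jog '0 0 0 0.05 -0.3 0 0; 0 0 0 0.1 -0.6 0 0; 0 0 0 0.15 -0.9 0 0; 0 0 0 0.2 -1.2 0 0; 0 0 0 0.25 -1.5 0 0' && python3 -m jog '0 0 0 0.01 -0.06 0 0; 0 0 0 0.02 -0.12 0 0; 0 0 0 0.03 -0.18 0 0;0 0 0 0.03 -0.18 0 0'
```

```text
time_s: 28.82
ee_pos: [532.5, -8.3, 23.2]
ee_rot: [-180.0, 0.1, -170.6]
force: [-0.7, 1.2, 0.2]
gripper_width: 0.5
time_s: 29.45
ee_pos: [537.8, -46.2, 22.2]
ee_rot: [180.0, 0.0, -170.6]
force: [-0.2, 1.2, 1.9]
gripper_width: 0.3
time_s: 29.95
ee_pos: [538.4, -50.2, 22.1]
ee_rot: [-180.0, -0.0, -170.6]
force: [0.1, -0.1, 1.0]
gripper_width: 0.7
```

```bash
python3 -m jog '0 0 0 0.01 -0.06 0 0; 0 0 0 0.02 -0.1 0 0; 0 0 0 0.02 -0.1 0 0'
```

```text
time_s: 30.32
ee_pos: [538.4, -50.9, 22.1]
ee_rot: [179.8, -0.0, -170.7]
force: [0.3, 8.2, 2.5]
gripper_width: 0.3
```

```bash
python3 -m jog '0 0 0 0.01 -0.08 0 0; 0 0 0 0.01 -0.08 0 0; 0 0 0 -0.1 0.6 0 0; 0 0 0 -0.1 0.6 1.5 0; 0 0 0 -0.1 0.6 3 0' && python3 -m jog '0 0 0 -1.5 -1.6 0 0.44; 0 0 0 -3.1 -3.3 0 0.44; 0 0 0 -3.1 -3.3 0 0.44; 0 0 0 -3.1 -3.3 0 0.44' && python3 look.py w10.png 39
```

```text
time_s: 30.95
ee_pos: [536.0, -37.4, 97.5]
ee_rot: [-180.0, -0.1, -170.6]
force: [0.7, 0.1, 0.5]
gripper_width: 0.4
time_s: 31.45
ee_pos: [459.4, -120.3, 97.3]
ee_rot: [-180.0, 0.1, -170.7]
force: [-0.3, 0.4, -0.8]
gripper_width: 37.6
[ 459.8 -119.9   97.3] [-1.800e+02  1.000e-01 -1.706e+02] [ -16.    15.9  112.2    0.    51.9 -115.4]
cam [ 386. -133.  268.]
([397.7, -261.9], 83.5, 11.6, -9.8, [63, 29, 42, 152, 3016])
([510.5, -302.4], 22.0, 7.3, 86.7, [0, 281, 37, 17, 221])
([512.5, -273.8], 33.2, 7.8, 85.4, [38, 289, 55, 21, 520])
([494.2, -114.8], 51.4, 17.8, -80.6, [281, 297, 82, 27, 2057])
([542.7, -104.8], 67.7, 28.1, -80.6, [273, 360, 103, 38, 3469])
```

View pics/w10.png

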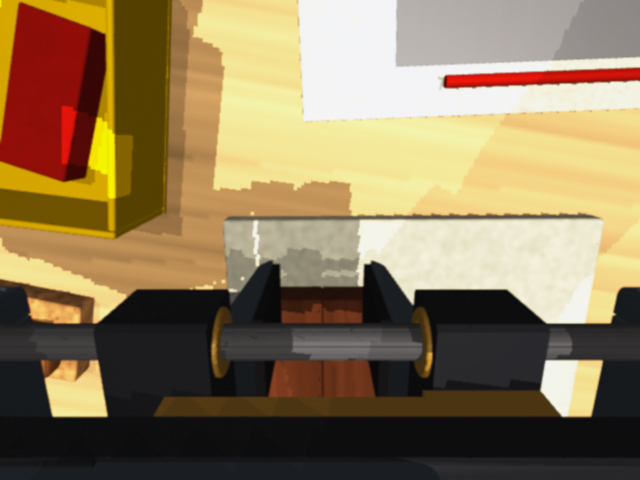

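The slats are joined, with the joint centred between the fingers at (322,340), and the offcut is in the bin. I'll descend and push both ends to the fence.

```bash
python3 -m jog '0 0 0 0 0 -1.5 0.44; 0 0 0 0 0 -3 0.44; 0 0 0 0 0 -3 0.44; 0 0 0 0 0 -3 0.44' && python3 -m jog '0 0 0 0.15 0.02 0 0.44; 0 0 0 0.3 0.05 0 0.44; 0 0 0 0.45 0.07 0 0.44; 0 0 0 0.45 0.07 0 0.44' && python3 -m jog '0 0 0 0.1 0.015 0 0.44; 0 0 0 0.16 0.025 0 0.44; 0 0 0 0.16 0.025 0 0.44'
```

```text
time_s: 32.0
ee_pos: [460.4, -119.9, 22.9]
ee_rot: [-180.0, 0.1, -170.6]
force: [0.4, -0.2, 0.7]
gripper_width: 40.2
time_s: 32.5
ee_pos: [470.7, -118.4, 22.4]
ee_rot: [-180.0, 0.0, -170.6]
force: [-0.1, -0.6, 0.6]
gripper_width: 40.6
time_s: 32.88
ee_pos: [473.7, -117.7, 22.0]
ee_rot: [180.0, -0.1, -170.6]
force: [-3.8, -0.5, 1.9]
gripper_width: 40.0
```

```bash
python3 -m jog '0 0 0 0.08 0.01 0 0.44; 0 0 0 0.12 0.02 0 0.44; 0 0 0 0.12 0.02 0 0.44' | grep -E "pos|force";  python3 -m jog '0 0 0 0.08 0.01 0 0.44; 0 0 0 0.08 0.01 0 0.44'| grep -E "pos|force"
```

```text
ee_pos: [473.7, -117.7, 21.9]
force: [-9.8, -3.3, 7.7]
ee_pos: [473.7, -117.5, 21.7]
force: [-13.8, -6.5, 10.6]
```

```bash
python3 -m jog '0 0 0 -0.4 -0.06 0 0.44; 0 0 0 -0.8 -0.13 0 0.44; 0 0 0 -1.5 0 2 0.44; 0 0 0 -2.5 0.6 4.5 0.44; 0 0 0 -2.5 0.6 6 0.44' && python3 -m jog '0 0 0 0 0 0 0.44;0 0 0 0 0 0 0.44' && python3 look.py w11.png 39
python3 - <<'E'
from h import *
im=cv2.cvtColor(cv2.imread('pics/w11.png'),cv2.COLOR_BGR2RGB); save(cv2.resize(im[200:350,180:440],None,fx=3,fy=3,interpolation=cv2.INTER_CUBIC),'c11.png')
a=grab_frame("scene"); save(cv2.resize(a[260:380,230:380],None,fx=5,fy=5,interpolation=cv2.INTER_CUBIC),'s11.png')
E
```

```text
time_s: 34.12
ee_pos: [415.8, -101.4, 174.2]
ee_rot: [-180.0, 0.1, -170.6]
force: [1.0, -0.7, -0.2]
gripper_width: 40.1
time_s: 34.38
ee_pos: [416.4, -101.9, 171.6]
ee_rot: [180.0, -0.0, -170.6]
force: [0.4, -0.1, -1.5]
gripper_width: 40.0
[ 416.1 -101.8  171. ] [ 1.799e+02 -1.000e-01 -1.706e+02] [ -15.3    7.2  111.2    0.    61.7 -114.7]
cam [ 343. -115.  343.]
([394.8, -263.5], 85.7, 9.7, -9.9, [98, 109, 35, 109, 1324])
([478.0, -85.4], 43.6, 37.7, -80.6, [303, 281, 53, 43, 2247])
([511.3, -293.4], 57.1, 7.7, 87.4, [39, 292, 71, 19, 479])
([496.7, -119.7], 12.1, 11.7, 8.3, [278, 310, 15, 14, 205])
([556.1, -113.0], 37.6, 19.2, 11.1, [271, 360, 24, 38, 694])
([549.2, -73.6], 43.2, 37.3, -81.9, [304, 360, 51, 38, 1346])
```

View pics/c11.png

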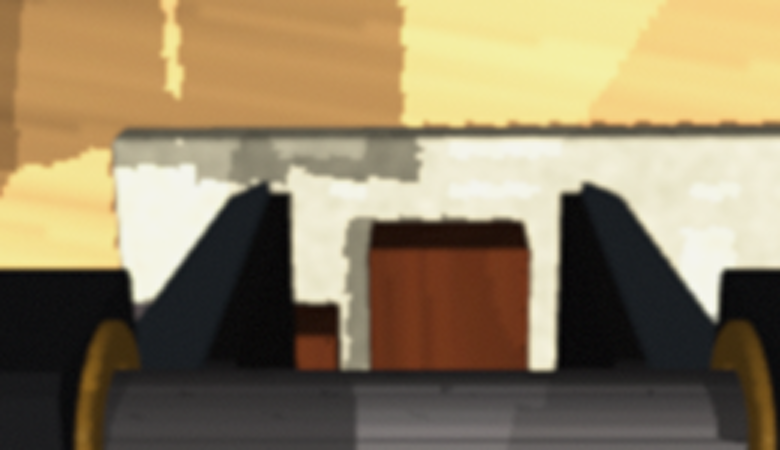

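View pics/s11.png

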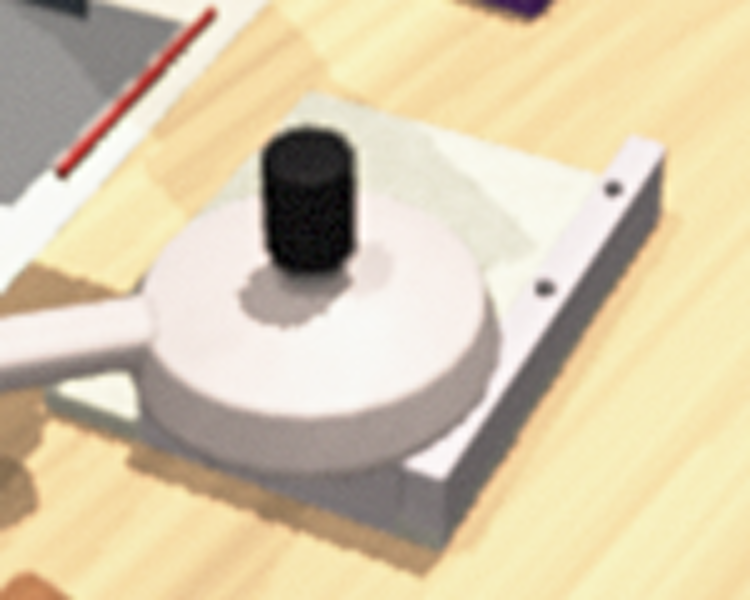

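The look paid off: one slat has been knocked aside. It now stands about 11 mm from its neighbour and a few cm towards the robot. I'll back off for a full view.

```bash
python3 -m jog '0 0 0 -1 1 2 1; 0 0 0 -2 2 4 1; 0 0 0 -2 2 6 1; 0 0 0 -2 2 6 1;0 0 0 -2 2 6 1' && python3 look.py w12.png 39
python3 - <<'E'
from h import *
im=cv2.cvtColor(cv2.imread('pics/w12.png'),cv2.COLOR_BGR2RGB); save(cv2.resize(im[180:340,200:460],None,fx=3,fy=3,interpolation=cv2.INTER_CUBIC),'c12.png')
E
```

```text
time_s: 35.1
ee_pos: [366.3, -52.0, 320.5]
ee_rot: [179.9, -0.2, -170.6]
force: [1.0, -0.6, 0.8]
gripper_width: 87.2
[366.1 -52.  320.1] [ 179.9   -0.2 -170.6] [  -9.9   -3.9  100.8    0.    83.4 -109.2]
cam [294. -65. 492.]
([391.7, -264.3], 84.3, 8.4, -9.9, [124, 154, 21, 70, 527])
([492.7, -82.0], 76.5, 44.1, 9.3, [262, 265, 37, 59, 1207])
([512.6, -127.8], 52.1, 36.5, 9.3, [226, 284, 31, 40, 602])
```

View pics/c12.png

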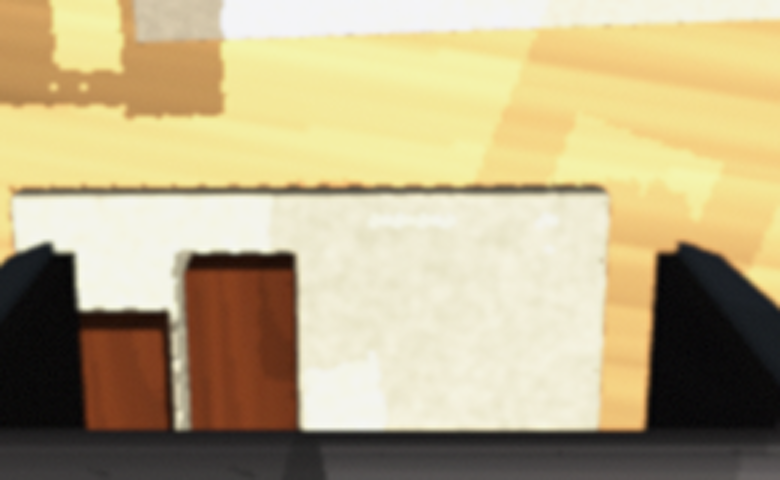

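```bash
python3 -m jog '0 0 0 1.5 0.2 -1.5 0; 0 0 0 3 0.4 -3 0; 0 0 0 4.5 0.7 -4.5 0; 0 0 0 5.8 0.86 -6 0; 0 0 0 5.8 0.86 -8 0' && python3 -m jog '0 0 0 0 0 0 0; 0 0 0 0 0 -1 0; 0 0 0 0 0 -2.5 0; 0 0 0 0 0 -3.92 0; 0 0 0 0 0 -3.92 0' && python3 -m jog '0 0 0 0.04 -0.25 0 0; 0 0 0 0.08 -0.5 0 0; 0 0 0 0.12 -0.75 0 0; 0 0 0 0.15 -0.95 0 0; 0 0 0 0.15 -0.95 0 0' && python3 -m jog '0 0 0 0.01 -0.06 0 0; 0 0 0 0.02 -0.12 0 0;0 0 0 0.02 -0.12 0 0'
```

```text
time_s: 35.78
ee_pos: [513.4, -30.4, 119.0]
ee_rot: [180.0, -0.0, -170.6]
force: [-0.2, -0.4, -0.8]
gripper_width: 43.9
time_s: 36.4
ee_pos: [510.2, -30.6, 23.4]
ee_rot: [179.9, -0.2, -170.6]
force: [-0.4, 0.4, 0.0]
gripper_width: 0.6
time_s: 37.02
ee_pos: [515.6, -54.7, 24.4]
ee_rot: [-180.0, 0.0, -170.7]
force: [-0.7, 0.3, -1.2]
gripper_width: 0.4
time_s: 37.4
ee_pos: [515.5, -55.0, 24.2]
ee_rot: [179.8, -0.0, -170.7]
force: [0.4, 10.1, 2.8]
gripper_width: 0.8
```

```bash
python3 -m jog '0 0 0 -0.1 0.5 0 0; 0 0 0 -0.1 0.5 2 0; 0 0 0 -1.2 -0.6 3 0.2; 0 0 0 -2.4 -1.7 3 0.44; 0 0 0 -3.22 -2.8 3 0.44' && python3 -m jog '0 0 0 0 0 0 0.44; 0 0 0 0 0 -1 0.44; 0 0 0 0 0 -2 0.44; 0 0 0 0 0 -3.08 0.44; 0 0 0 0 0 -3.08 0.44' && python3 -m jog '0 0 0 0.35 0.06 0 0.44; 0 0 0 0.7 0.12 0 0.44; 0 0 0 1 0.17 0 0.44; 0 0 0 1.3 0.22 0 0.44; 0 0 0 1.5 0.25 0 0.44' && python3 -m jog '0 0 0 0.08 0.01 0 0.44;0 0 0 0.16 0.02 0 0.44; 0 0 0 0.16 0.02 0 0.44'
```

```text
time_s: 38.02
ee_pos: [434.0, -127.7, 99.4]
ee_rot: [-180.0, -0.0, -170.6]
force: [0.4, -0.3, 0.7]
gripper_width: 27.8
time_s: 38.65
ee_pos: [434.5, -126.2, 20.6]
ee_rot: [179.9, -0.2, -170.6]
force: [0.0, -0.0, -0.4]
gripper_width: 40.3
time_s: 39.28
ee_pos: [473.5, -121.0, 22.3]
ee_rot: [-180.0, 0.0, -170.6]
force: [-0.3, -0.3, -0.3]
gripper_width: 40.0
time_s: 39.65
ee_pos: [474.2, -120.7, 21.9]
ee_rot: [179.9, -0.3, -170.6]
force: [-7.2, -2.7, 5.2]
gripper_width: 40.1
```

```bash
python3 -m jog '0 0 0 -0.5 -0.08 0 0.44; 0 0 0 -1 -0.16 0 0.44; 0 0 0 -2 0.3 2.5 1; 0 0 0 -3 0.8 5 1; 0 0 0 -3 1 7.5 1' && python3 -m jog '0 0 0 0 0 1 1;0 0 0 0 0 1 1; 0 0 0 0 0 1 1' && python3 look.py w13.png 39
python3 - <<'E'
from h import *
im=cv2.cvtColor(cv2.imread('pics/w13.png'),cv2.COLOR_BGR2RGB); save(cv2.resize(im[220:330,200:440],None,fx=3.3,fy=3.3,interpolation=cv2.INTER_CUBIC),'c13.png')
E
```

```text
time_s: 40.28
ee_pos: [400.1, -96.0, 199.7]
ee_rot: [179.9, -0.1, -170.7]
force: [1.5, -1.0, -1.6]
gripper_width: 67.0
time_s: 40.65
ee_pos: [401.6, -96.4, 222.2]
ee_rot: [179.9, -0.1, -170.6]
force: [-0.2, 1.0, -1.2]
gripper_width: 90.4
[401.5 -96.4 221.8] [ 179.9   -0.2 -170.6] [ -15.1    3.3  107.8    0.    69.1 -114.5]
cam [ 329. -109.  393.]
([394.2, -264.6], 86.0, 8.4, -9.9, [121, 129, 29, 92, 842])
([499.0, -114.4], 88.0, 29.5, -80.7, [242, 295, 91, 29, 1845])
([592.9, -138.0], 66.5, 10.1, 9.8, [245, 360, 13, 57, 550])
([586.1, -97.5], 67.9, 20.4, 14.0, [278, 360, 25, 57, 986])
([569.1, -64.6], 43.2, 13.1, 9.3, [319, 360, 14, 38, 251])
```

View pics/c13.png

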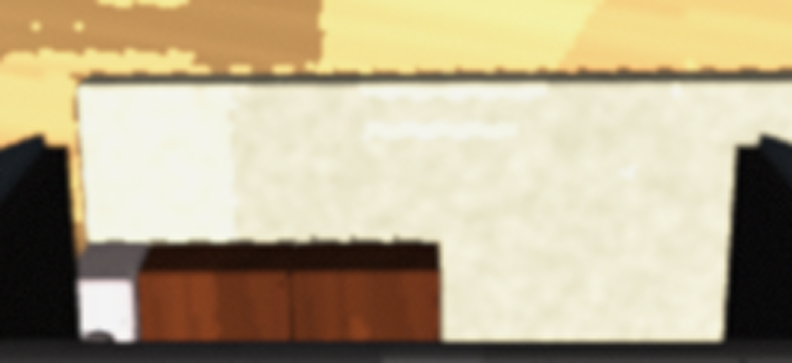

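The row is closed: total width reads 88 mm, near ends are flush with the stop's end, and the joint at crop (290,305) is tight. Now the lamp.

```bash
python3 -m jog '0 0 -1 0 0 2.5 1; 0 0 -3 1 -0.6 5 1; 0 0 -5 3 -2 6.1 1; 0 0 -7 5 -3.3 6.1 1; 0 0 -9 7 -4.6 6.1 1' && python3 -m jog '0 0 -1.9 2 -1.3 0 1; 0 0 -1.9 4 -2.6 0 1; 0 0 -1.9 4.88 -3.2 0 1; 0 0 -1.9 4.88 -3.2 0 1; 0 0 -1.9 4.88 -3.2 0 1'
python3 - <<'E'
from h import *
print(env.state()['ee_pos'],env.state()['qpos'].round(1))
C=cam("top"); im=grab_frame("top"); save(cv2.resize(im[110:260,400:560],None,fx=4,fy=4),'t14.png')
for q in("lamp_knob",):
    for r in spotter.look_for(q,"top")[:3]:
        b=r['box']; print(q,r['conf'],b,px2w(C,[b[0]+b[2]/2,b[1]+b[3]/2],275))
E
```

```text
time_s: 41.32
ee_pos: [576.9, -211.3, 374.6]
ee_rot: [-180.0, -0.1, 144.0]
force: [0.7, -0.4, 0.6]
gripper_width: 91.2
time_s: 41.95
ee_pos: [696.7, -289.7, 374.9]
ee_rot: [-180.0, -0.1, 134.9]
force: [-0.7, 0.1, 0.3]
gripper_width: 91.1
[ 696.7196119  -289.67708808  374.92365211] [-23.5  36.   37.9   0.  106.2 -68.3]
lamp_knob 0.57 [411.0, 152.2, 136.9, 101.8] [[ 612.1805066  -381.98346159  275.        ]]
```

```bash
python3 -m jog '0 0 0 0 0 -1.5 1; 0 0 0 0 0 -3.48 1; 0 0 0 0 0 -3.48 1; 0 0 0 0 0 -3.48 1' && python3 -m jog '0 0 0 0 0 0 0; 0 0 0 0 0 0 0; 0 0 0 0 0 0 0;0 0 0 0 0 0 0;0 0 0 0 0 0 0' 15; python3 -m jog '0 0 0 0 0 0 0; 0 0 0 0 0 0 0; 0 0 0 0 0 0 0'
```

```text
time_s: 42.55
ee_pos: [697.9, -290.2, 292.6]
ee_rot: [179.9, 0.3, 134.9]
force: [1.2, 0.8, 1.1]
gripper_width: 91.4
time_s: 43.18
ee_pos: [697.3, -290.1, 288.9]
ee_rot: [180.0, -0.0, 134.9]
force: [0.3, -0.5, 1.1]
gripper_width: 44.2
time_s: 43.55
ee_pos: [697.1, -290.4, 288.9]
ee_rot: [-180.0, -0.0, 134.9]
force: [-0.2, -1.7, -0.8]
gripper_width: 29.6
```

```bash
python3 -m jog '0 0 0.6 -0.6 0.75 0 0; 0 0 1.2 -1.2 1.5 0 0; 0 0 1.8 -1.8 2.25 0 0; 0 0 2.4 -2.3 3 0 0; 0 0 3 -2.85 3.75 0 0' && python3 -m jog '0 0 0.6 -0.6 0.75 0 0; 0 0 1.2 -1.2 1.5 0 0; 0 0 1.8 -1.8 2.25 0 0; 0 0 2.4 -2.3 3 0 0; 0 0 3 -2.85 3.75 0 0' && python3 -m jog '0 0 0 0 0 0 0; 0 0 0 0 0 0 0; 0 0 0 0 0 0 0' && python3 -m jog '0 0 0 0 0 0 1; 0 0 0 0 0 0 1;0 0 0 0 0 0 1;0 0 0 0 0 0 1;0 0 0 0 0 0 1'
```

```text
time_s: 44.18
ee_pos: [625.4, -197.0, 288.8]
ee_rot: [-179.9, 0.1, 149.9]
force: [-0.1, -3.4, -0.3]
gripper_width: 29.7
time_s: 44.8
ee_pos: [554.6, -103.2, 288.7]
ee_rot: [-179.9, 0.1, 164.9]
force: [1.9, -3.9, -2.0]
gripper_width: 29.6
time_s: 45.18
ee_pos: [555.1, -102.5, 288.8]
ee_rot: [179.9, -0.0, 164.8]
force: [-0.4, 1.8, -2.0]
gripper_width: 29.8
time_s: 45.8
ee_pos: [554.8, -102.7, 289.1]
ee_rot: [180.0, 0.0, 164.9]
force: [-0.3, -0.9, 0.0]
gripper_width: 77.0
```

Next I lift clear, back off and check.

```bash
python3 -m jog '0 0 0 0 0 1 1; 0 0 0 0 0 2.5 1; 0 0 0 0 0 4 1; 0 0 2 -2 1 4 1; 0 0 4 -4 2 4 1' && python3 -m jog '0 0 0 -2 1 -1 1; 0 0 0 -3.5 2 -2 1;0 0 0 -3.5 2 -2 1; 0 0 0 -3.5 2 -2 1' && python3 look.py w15.png 39
python3 - <<'E'
from h import *
im=cv2.cvtColor(cv2.imread('pics/w15.png'),cv2.COLOR_BGR2RGB)
C=cam("top"); t=grab_frame("top"); s=grab_frame("scene")
a=cv2.resize(im,(400,300)); b=cv2.resize(t[90:340,180:513],(400,300)); c=cv2.resize(s[210:390,160:400],(400,300),interpolation=cv2.INTER_CUBIC); d=cv2.resize(im[200:330,180:353],(400,300),interpolation=cv2.INTER_CUBIC)
save(np.vstack([np.hstack([a,b]),np.hstack([c,d])]),'m15.png')
E
```

```text
time_s: 46.42
ee_pos: [454.1, -52.2, 389.0]
ee_rot: [180.0, 0.0, -174.8]
force: [-0.3, 0.1, 1.0]
gripper_width: 91.0
time_s: 46.92
ee_pos: [368.3, -2.8, 339.9]
ee_rot: [-180.0, 0.1, -175.1]
force: [0.3, 0.4, 1.0]
gripper_width: 90.8
[368.8  -2.9 340. ] [-1.800e+02  1.000e-01 -1.751e+02] [ -2.2  -4.5  98.6  -0.   85.8 -97.1]
cam [294. -10. 511.]
([387.5, -264.5], 87.7, 30.5, 8.0, [81, 154, 30, 74, 661])
([513.8, -90.2], 65.4, 57.0, 4.9, [221, 276, 47, 48, 1238])
([611.9, -93.8], 89.8, 20.0, -85.1, [206, 360, 67, 14, 781])
```

```bash
python3 -m jog '0 0 0.5 0.5 -2 -2 1; 0 0 0.9 1.2 -3.9 -4.5 1; 0 0 0.9 1.2 -3.9 -4.5 1; 0 0 0.9 1.2 -3.9 -4.5 1' && cat > chk.py <<'E'
from h import *
p=np.load('board.npy'); C=cam("wrist"); im=grab_frame("wrist"); save(im,'w16.png'); m=seg(im,'walnut')
def bf(uv,z):
    P=px2w(C,uv,z)[:,:2]-p[:2]; c,s=np.cos(p[2]),np.sin(p[2]); return np.c_[c*P[:,0]+s*P[:,1],-s*P[:,0]+c*P[:,1]]
g=cv2.cvtColor(im,cv2.COLOR_RGB2GRAY)
ys,xs=np.nonzero(m); Q=bf(np.c_[xs,ys],39); ok=(Q[:,0]<-20)&(Q[:,0]>-75)&(Q[:,1]>-118)&(Q[:,1]<20)
Q=Q[ok]
for x in range(-65,-25,5):
    y=Q[np.abs(Q[:,0]-x)<2.5,1]
    if len(y)>5:
        h,_=np.histogram(y,np.arange(-112,0,4)); print(x,y.min().round(1),y.max().round(1),h.tolist())
for y in range(-104,-14,6):
    x=Q[np.abs(Q[:,1]-y)<3,0]; print((y,x.min().round(1)) if len(x) else (y,None),end=' ')
E
python3 chk.py
python3 - <<'E'
from h import *
C=cam("top"); t=grab_frame("top"); save(t,'t16.png')
u,v=w2px(C,[[555,-103,321]])[0]; u0,v0=int(u)-25,int(v)-25
d=(t[v0:v0+50,u0:u0+50].max(2)<70).astype(np.uint8); n,l,st,ce=cv2.connectedComponentsWithStats(d)
print('knob exp px',u,v,[(st[k].tolist(),px2w(C,ce[k]+[u0,v0],321).round().tolist()) for k in range(1,n) if st[k,4]>30])
for q in('glue','mallet','tape','sander','mug','brush','offcut','scrap_bin'):
    r=spotter.look_for(q,"top")[:1]; print(q,[(x['conf'],[round(i) for i in x['box']]) for x in r])
E
```

```text
time_s: 47.58
ee_pos: [397.4, -101.2, 225.2]
ee_rot: [179.9, -0.2, -170.8]
force: [-0.1, -0.2, 0.2]
gripper_width: 91.4
-55 -94.1 -85.2 [0, 0, 0, 0, 4, 12, 12, 0, 0, 0, 0, 0, 0, 0, 0, 0, 0, 0, 0, 0, 0, 0, 0, 0, 0, 0, 0]
-50 -105.0 -18.2 [0, 3, 18, 17, 16, 16, 16, 15, 12, 12, 12, 15, 16, 12, 13, 16, 16, 16, 16, 16, 16, 20, 16, 8, 0, 0, 0]
-45 -105.3 -18.2 [0, 10, 20, 4, 0, 0, 11, 20, 20, 21, 23, 21, 20, 20, 20, 20, 20, 20, 20, 20, 20, 25, 20, 10, 0, 0, 0]
-40 -105.6 -18.1 [0, 10, 20, 11, 0, 0, 13, 22, 22, 21, 20, 20, 20, 20, 20, 20, 20, 20, 20, 20, 20, 25, 20, 8, 0, 0, 0]
-35 -105.8 -18.1 [0, 8, 16, 13, 1, 6, 11, 16, 16, 16, 16, 16, 16, 16, 16, 16, 15, 16, 16, 16, 16, 20, 16, 10, 0, 0, 0]
-30 -104.9 -18.1 [0, 2, 8, 8, 2, 6, 4, 8, 8, 8, 8, 8, 8, 8, 8, 8, 6, 8, 8, 8, 8, 10, 8, 4, 0, 0, 0]
(-104, np.float64(-51.7)) (-98, np.float64(-51.7)) (-92, np.float64(-54.8)) (-86, np.float64(-55.8)) (-80, np.float64(-51.6)) (-74, np.float64(-50.5)) (-68, np.float64(-50.5)) (-62, np.float64(-51.5)) (-56, np.float64(-50.4)) (-50, np.float64(-51.5)) (-44, np.float64(-51.5)) (-38, np.float64(-51.4)) (-32, np.float64(-51.4)) (-26, np.float64(-51.4)) (-20, np.float64(-51.4)) knob exp px 370.7613842536339 226.55392550154278 [([21, 21, 9, 9, 58], [[557.0, -101.0, 321.0]])]
glue [(0.73, [289, 147, 22, 31])]
mallet [(0.15, [342, 127, 166, 126])]
tape [(0.85, [157, 255, 27, 25])]
sander [(0.67, [419, 225, 35, 21])]
mug [(0.57, [413, 150, 25, 38])]
brush [(0.87, [467, 187, 17, 42])]
offcut [(0.82, [415, 276, 22, 30])]
scrap_bin [(0.59, [405, 268, 54, 46])]
```

```bash
python3 -c "
from workcell import env
print(env.job_done(), env.state()['time_s'])"
```

```text
the job is handed in; nothing more can be done
the job is handed in; nothing more can be done
```

The job is handed in at about 48 s of robot time; no verdict was given. The lamp was swung clear, the red offcut put in the scrap bin, and both walnut slats (only two were present) seated in a row against the stop and fence. One slat was knocked about 3 cm aside mid-run. I saw it in a check picture, pushed it back tight, and then swung the lamp back over the row.

**Last checks:**
- **Row:** it spans board y −105 to −18 with no visible gap, and the near ends are level at about x = −51 (ideal −50). The width reads about 87 mm instead of 90, which I put down to the colour mask trimming the edges, since the pushes ended on firm contact. The mask read 3–5 mm ragged at one spot on the first slat, which I took for shadow.
- **Lamp:** the knob is at (557, −101), against a row middle of (555, −103).
- **Offcut:** it was detected inside the bin.
- **Bystanders:** the glue, tape, sander, mug and brush were detected where they stood at the start, by eye against the first picture. The mallet detection was poor (0.15 confidence, implausible box), so it is unconfirmed; the arm never worked near it.
- **Robot:** it stands clear of everything, with force near zero.

The last montage picture could not be viewed because the 16-picture limit was reached, so the final check was numeric only.

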